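# Release the latched key on a board-test fixture

### The arm

A 6-joint arm with a two-finger parallel gripper is mounted at the origin on the work surface. World frame = base frame: x ahead of the robot, y to its left, z up, the work surface at z = 0. Lengths are in mm, angles in rad, forces in N, time in s.
With the tool pointing down it reaches from about 275 to 750 mm from the base axis. Payload 10.2 kg.
Tool frame: the origin (TCP) lies midway between the tips of the shut fingers; the grasp point (between the pads) lies 19 mm behind it; z points along the fingers, y is the direction in which the jaws open and shut (so a half turn about z gives the same grasp; the last joint's range is limited). The gripper opens to 88 mm and grips with 3 to 60 N. Pads are 18 mm wide; open, the fingers measure 123 mm over their backs; the gripper's body (75 mm by 187 mm) begins 45 mm behind the grasp point.
Start: joints at [0.888, 0.313, 1.498, -0, 1.331, -0.223], TCP at [232.992, 470.474, 238.72] pointing down, gripper open.
Joint ranges: [-2.94, 2.94], [-0.97, 2.17], [0.19, 2.56], [-1.23, 4.37], [0.02, 3.11], [-2.88, 2.88]. Speed limits (rad/s): [2.39, 2.39, 3.01, 3.14, 3.14, 3.14].

### API

Orientations are given as a unit quaternion [x, y, z, w].
In Python, from rig import r gives the robot as it stands.
- The arm moves only by the tool jog_arm, never from a script. Its argument "plan" is a list that holds one entry, the list of rows, each a list of 7 numbers: the turn, a rotation vector about the tool's x, y, z in degrees, then the shift along the tool's x, y, z in cm, then the opening, from 0 (shut) to 1 (fully open). In form: [[[wx, wy, wz, tx, ty, tz, fingers], ...]]. A call has 1 to 10 rows; each row is the pose to reach, as a shift and turn from the pose commanded when the call began, along the tool's axes at that moment; what a row does not reach only later rows make up. A row lasts 1/12 s, in which the tool goes at most 41.7 mm and 7.16 degrees, less where a joint would pass 70% of its speed; a pose out of reach is approached as far as the arm can. A call with a gripper value outside its range is refused whole. The fingers move at their own pace and stop on an object; "force" is the grip in N (left out, the last holds). Time passes only in rows, so rows that repeat a pose let the fingers close. It gives the time, the measured TCP pose, the force and the opening at its end, in the units of the state.
- r.read_state(): the state, without advancing time (a new reading comes with each control period).
- r.camera(name): name is "side" or "top"; returns a dict with "color" (480x640x3 uint8, blue, green, red), "fx", "fy", "cx", "cy" (pixels), "k1" (the pictures are not rectified: a ray, as slopes to the right and down, at radius r is drawn at 1 + k1 r^2 times it, then the intrinsics apply), "R" (3x3) and "t" (3): a world point X has camera coordinates R X + t. Camera axes: x right, y down, z forward; pixel columns grow to the right and rows downward; lengths in mm; the calibration is good to about 2 mm. A picture is of the moment at which its call begins. There is no depth.
- r.close_job(): hands the job in, once; it reports no verdict.
The state is a dict: "t": time; "qpos": joint angles; "qvel": joint speeds; "joint_efforts": joint torques, N m; "ee_pos": TCP position; "ee_rot": TCP orientation; "wrist_force": force on the tool from outside, world axes, zero at the start; "ft_torque": the same for the moment, N m; "gripper_width": finger opening in mm.
Only numpy, scipy, OpenCV 4.12 (cv2) and the standard library are available. Lean on these libraries where they do the work, as an engineer would, in place of code of your own. Each camera call takes 0.05 s, during which the arm holds its last target.

### The job

One of the four identical keys on the low orange test fixture is latched down, 6 mm lower than the three that stand up. Press it all the way down with the closed fingertips so that it releases, and let go, so that all four keys stand up ready for the next board; light taps on the keys will tell which one it is, but never push a standing key in by half its 10 mm travel or more. Nothing is to be picked up, and the loose things around the fixture stay where they are.

Things in the scene. Friction and masses are not known exactly. Their poses are not given: they have to be found in the camera images.
- fixture: the low orange board-test fixture, fixed to the bench: a box 190 (x) x 210 (y) x 45 mm high with a circuit board in a clear nest on the half away from the robot (up to 61 mm above the bench) and a row of four identical grey keys on the half near the robot. Origin at the centre of its underside; its x axis points from the key row to the nest, its y axis along the row
- key_place1 (a point): key place 1 of 4, counted from the fixture's +y end; places are 40 mm apart, along the fixture's y. A fixed mark on the fixture: the centre of the top face of a key STANDING UP there, 65 mm above the bench. Each key is a 22 x 22 mm square with a flat top, in a 32 mm square black collar 4 mm high, and moves straight down. The mark does not tell whether the key is up: the top of the key that is latched lies 6 mm lower
- key_place2 (a point): key place 2 of 4, counted from the fixture's +y end; places are 40 mm apart, along the fixture's y. A fixed mark on the fixture: the centre of the top face of a key STANDING UP there, 65 mm above the bench. Each key is a 22 x 22 mm square with a flat top, in a 32 mm square black collar 4 mm high, and moves straight down. The mark does not tell whether the key is up: the top of the key that is latched lies 6 mm lower
- key_place3 (a point): key place 3 of 4, counted from the fixture's +y end; places are 40 mm apart, along the fixture's y. A fixed mark on the fixture: the centre of the top face of a key STANDING UP there, 65 mm above the bench. Each key is a 22 x 22 mm square with a flat top, in a 32 mm square black collar 4 mm high, and moves straight down. The mark does not tell whether the key is up: the top of the key that is latched lies 6 mm lower
- key_place4 (a point): key place 4 of 4, counted from the fixture's +y end; places are 40 mm apart, along the fixture's y. A fixed mark on the fixture: the centre of the top face of a key STANDING UP there, 65 mm above the bench. Each key is a 22 x 22 mm square with a flat top, in a 32 mm square black collar 4 mm high, and moves straight down. The mark does not tell whether the key is up: the top of the key that is latched lies 6 mm lower
- latched_key (a joint): travel, in m, of the key that is latched at the start (which of the four places it has is drawn at random and not told): 0 standing up, 0.006 latched, 0.010 at the bottom stop. Latched it resists with about 3.7 N before it moves; pressed beyond about 0.008 (at about 4.5 N) its hook lets go, and it springs up to 0 when the finger is taken away. It does not latch again
- standing_key_a (a joint): travel, in m, of one of the three keys that stand up (which of the three places it has is not told): 0 standing up, 0.010 at the bottom stop. It springs back by itself when let go. All four keys have the same spring: about 1.6 N to start moving and 0.35 N more for each mm, 5.1 N at the bottom
- standing_key_b (a joint): travel, in m, of one of the three keys that stand up (which of the three places it has is not told): 0 standing up, 0.010 at the bottom stop. It springs back by itself when let go
- standing_key_c (a joint): travel, in m, of one of the three keys that stand up (which of the three places it has is not told): 0 standing up, 0.010 at the bottom stop. It springs back by itself when let go
- mouse: a black computer mouse, about 95 x 56 x 34 mm, loose beside the fixture; origin at the centre of its underside
- module: a small loose green circuit module, 60 x 45 x 9 mm, lying between the robot and the fixture; origin at the centre of its underside
- screwdriver: a loose black-handled screwdriver, 150 mm long, lying beside the fixture; origin on its underside
- flux_jar: a small loose jar, 44 mm in diameter and 50 mm high, standing beside the fixture; origin at the centre of its underside

How it is judged (in metres and radians):
On the way, in this order (a step that is already met when the one before it is completed fails the run):
1. the latched key is pressed down past its release point (value of joint latched_key above 0.0075 m).
2. the released key has come up (value of joint latched_key below 0.0015 m), for 0.2 s.
At the end, for the whole second after the job is handed in: all four keys stand up (each within 1.5 mm of the top of its travel), the robot touches nothing, and the loose things lie within 15 mm of where they were (value of joint each of latched_key, standing_key_a, standing_key_b, standing_key_c below 0.0015 m and distance of each of mouse, module, screwdriver, flux_jar from where it was at the start of the episode below 0.015 m).
It fails at once if a standing key is pushed in by half its travel (5 mm) or more (value of joint any of standing_key_a, standing_key_b, standing_key_c above 0.005 m).
It fails at once if a loose thing is picked up or shifted by more than 15 mm (not (distance of mouse from where it was at the start of the episode below 0.015 m) or not (distance of module from where it was at the start of the episode below 0.015 m) or not (distance of screwdriver from where it was at the start of the episode below 0.015 m) or not (distance of flux_jar from where it was at the start of the episode below 0.015 m)).
It also fails if it takes over 48 s, if anything falls off the work surface, if the arm or the gripper's body presses on something with over 40 N, if the wrist force passes 120 N, or if a joint passes its speed limit or range.

## Working session

There is one attempt and no reset: what is moved stays moved. The work goes in short steps, Python scripts to look and compute and a tool call to move; the robot and the scene stay as the last step left them, time stands still between calls to the robot, and variables do not carry over. Pictures are saved under pics/ and viewed, and the job is handed in when it is done.

Besides the shell and the picture viewer there is one more tool, called after "Request:" as name([rows], argument=value, ...), one row to a line, values as JSON. jog_arm: Moves the arm, as the interface text tells. Its arguments: {"type":"object","properties":{"plan":{"type":"array"},"force":{"type":"number"}},"required":["plan"]}

```bash
mkdir -p pics
python3 - <<'E'
from rig import r
import cv2,json
s=r.read_state();print({k:s[k] for k in s if k!='joint_efforts'})
for n in('top','side'):
    c=r.camera(n);cv2.imwrite(f'pics/{n}0.png',c['color'])
    import pickle;pickle.dump(c,open(f'{n}0.pkl','wb'))
    print(n,c['fx'],c['fy'],c['cx'],c['cy'],c['k1'],c['R'],c['t'])
E
```

```text
{'t': 0.0, 'qpos': array([ 8.87616773e-01,  3.13421050e-01,  1.49843008e+00,  2.74639636e-05,
        1.33097642e+00, -2.23426033e-01]), 'qvel': array([-1.12062213e-03,  2.70319966e-04,  1.33598618e-03,  1.49076191e-03,
        8.18229142e-04, -2.58782048e-05]), 'ee_pos': array([232.81923469, 470.28655304, 238.17851305]), 'ee_rot': array([ 2.27860668e-01,  9.73693553e-01, -5.49247791e-04, -2.82393101e-04]), 'wrist_force': array([-0.3223634 ,  0.48080676,  0.04914046]), 'ft_torque': array([ 0.00756652, -0.01631523, -0.02189405]), 'gripper_width': 88.3009340785457}
top 445.0134960520529 445.0134960520529 319.3836768467843 237.24439553768786 -0.07058283863877846 [[-0.00701741 -0.9998071  -0.0183444 ]
 [-0.99023049  0.00950268 -0.13911606]
 [ 0.13926355  0.01718895 -0.99010616]] [ 78.469541   584.87718576 734.74676983]
side 564.0047024584725 564.0047024584725 316.4212985287348 239.14979227914046 0.05341407819842986 [[ 0.85069916 -0.525645   -0.00287639]
 [-0.41571673 -0.6694232  -0.61567214]
 [ 0.32169946  0.52494753 -0.78799717]] [-471.33314432  334.841477    765.00667021]
```

View pics/top0.png

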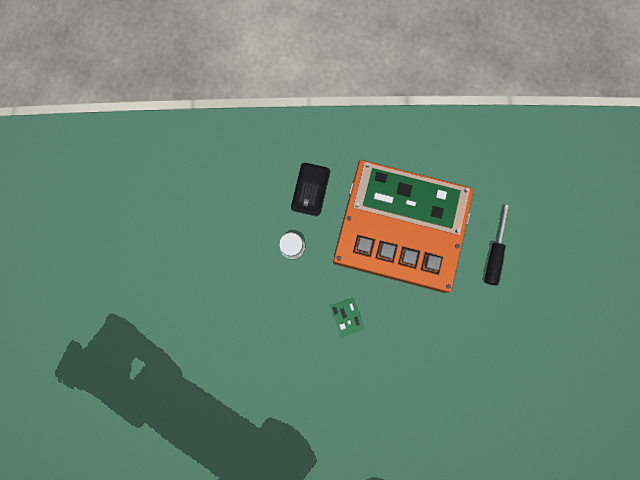

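View pics/side0.png

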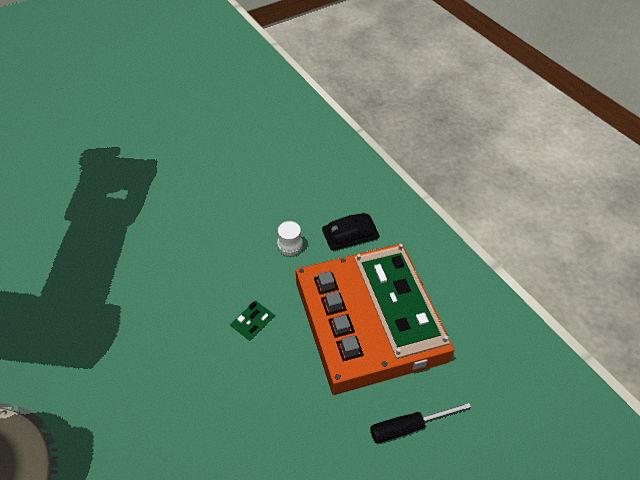

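The top view shows the fixture turned slightly, with the key row around (365,245) to (432,263). The mouse and jar are to its left, the screwdriver to its right, and the module in front. I'll zoom in next.

Run:
```python
import cv2,pickle
c=pickle.load(open('top0.pkl','rb'))['color'];cv2.imwrite('pics/tz.png',cv2.resize(c[150:300,325:480],None,fx=5,fy=4.0*1.0,interpolation=cv2.INTER_CUBIC)[:600])
c=pickle.load(open('side0.pkl','rb'))['color'];cv2.imwrite('pics/sz.png',cv2.resize(c[260:370,300:380],None,fx=5,fy=5,interpolation=cv2.INTER_CUBIC))
```

```text
(no output)
```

View pics/tz.png

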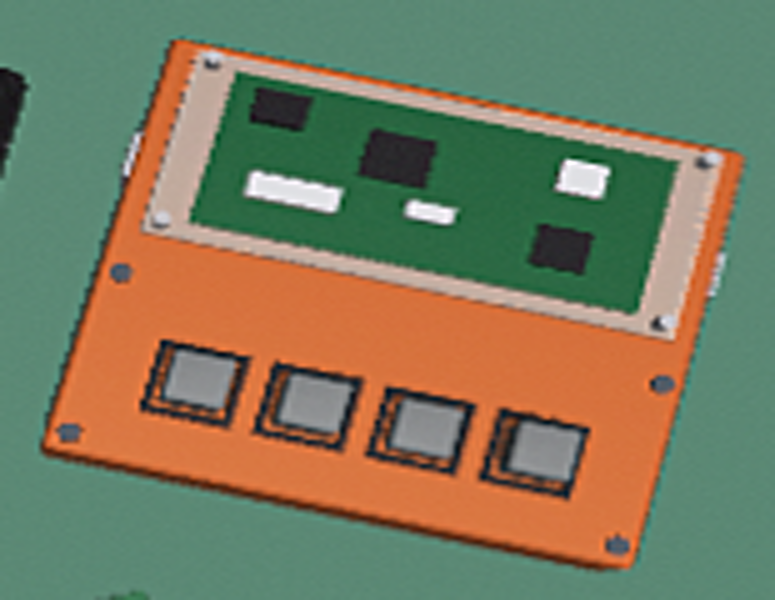

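View pics/sz.png

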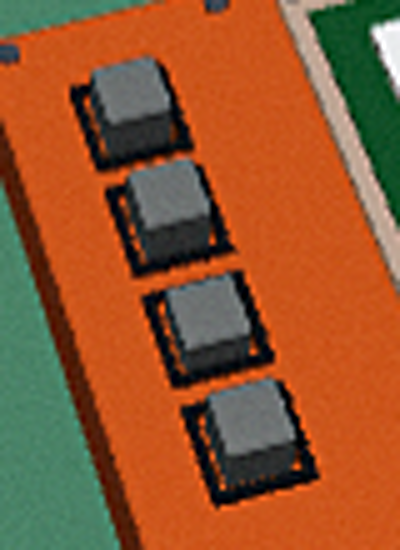

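```bash
cat > h.py <<'E'
import numpy as np,pickle,cv2
from scipy.optimize import least_squares
C={n:pickle.load(open(f'{n}0.pkl','rb')) for n in('top','side')}
def proj(n,X):
    c=C[n];p=np.atleast_2d(X)@c['R'].T+c['t']
    K=np.array([[c['fx'],0,c['cx']],[0,c['fy'],c['cy']],[0,0,1]])
    s=p[:,:2]/p[:,2:];r2=(s**2).sum(1,keepdims=True);s=s*(1+c['k1']*r2)
    return s*[c['fx'],c['fy']]+[c['cx'],c['cy']]
def unproj(n,uv,z):
    f=lambda q:(proj(n,[[q[0],q[1],z]])[0]-uv)/100
    return least_squares(f,[450,-50]).x
E
python3 - <<'E'
from h import *
T=lambda x,y:np.array([325+(x+.5)/5-.5,150+(y+.5)/4-.5])
S=lambda x,y:np.array([300+(x+.5)/5-.5,260+(y+.5)/5-.5])
ct=[T(175,40),T(743,153),T(633,560),T(45,447)]
kt=[T(203,377),T(315,401),T(427,426),T(545,455)]
ks=[S(130,88),S(168,191),S(208,313),S(252,416)]
for i in range(4):print('corner',unproj('top',ct[i],45))
for i in range(4):
    for z in(65,59):print(i+1,z,unproj('top',kt[i],z),unproj('side',ks[i],z))
E
```

```text
corner [724.05150125   0.87973724]
corner [ 670.65360978 -199.34036871]
corner [ 492.33175848 -151.45963438]
corner [542.80673542  49.34662292]
1 65 [570.18801775  -3.9721228 ] [569.3311234   -3.33928368]
1 59 [570.93509747  -4.48928853] [5.71555180e+02 6.90734682e-02]
2 65 [559.6523813  -41.45822433] [558.8271344  -41.92595588]
2 59 [560.31464243 -42.27717707] [560.96632386 -38.82935973]
3 65 [548.72132665 -78.84977677] [545.82522061 -84.2231739 ]
3 59 [549.29558582 -79.96975535] [547.85936108 -81.46831825]
4 65 [ 536.10357091 -118.1564897 ] [ 538.00351397 -119.49113328]
4 59 [ 536.5762491  -119.59291238] [ 539.97438815 -117.02114558]
```

Both cameras show key 3 sitting lower: the views agree at about (549,-80) for z=59, but not for z=65. I'll move above it with the fingers shut.

Request:
jog_arm([
  [[0, 0, -3, -12, -8, 2, 0], [0, 0, -6, -24, -16, 4, 0], [0, 0, -11, -52.7, -35.3, 8.8, 0], [0, 0, -11, -52.7, -35.3, 8.8, 0], [0, 0, -11, -52.7, -35.3, 8.8, 0], [0, 0, -11, -52.7, -35.3, 8.8, 0], [0, 0, -11, -52.7, -35.3, 8.8, 0], [0, 0, -11, -52.7, -35.3, 8.8, 0], [0, 0, -11, -52.7, -35.3, 8.8, 0], [0, 0, -11, -52.7, -35.3, 8.8, 0]],
])

```text
t: 0.93
ee_pos: [438.9, 110.5, 181.2]
ee_rot: [0.134, 0.991, 0.0, -0.0]
wrist_force: [0.3, 0.3, 0.8]
gripper_width: 23.6
```

Request:
jog_arm([
  [[0, 0, 0, -15, -14.5, 3, 0], [0, 0, 0, -15, -14.5, 3, 0], [0, 0, 0, -15, -14.5, 3, 0], [0, 0, 0, -15, -14.5, 3, 0], [0, 0, 0, -15, -14.5, 3, 0], [0, 0, 0, -15, -14.5, 3, 0], [0, 0, 0, -15, -14.5, 3, 0], [0, 0, 0, -15, -14.5, 3, 0], [0, 0, 0, -15, -14.5, 3, 0], [0, 0, 0, -15, -14.5, 3, 0]],
])

```text
t: 1.77
ee_pos: [544.4, -65.8, 151.9]
ee_rot: [0.133, 0.991, 0.0, 0.0]
wrist_force: [0.1, 0.9, -0.1]
gripper_width: 0.5
```

Run:
```python
from rig import r
s=r.read_state();print(s['ee_pos'],s['ee_rot'],s['wrist_force'],s['gripper_width'])
p=s['ee_pos']
from scipy.spatial.transform import Rotation as Ro
import numpy as np
print(Ro.from_quat(s['ee_rot']).inv().apply(np.array([548.6,-80,85])-p)/10)
```

```text
[544.38086991 -65.83162487 151.85468385] [1.32773744e-01 9.91146364e-01 2.36055900e-05 1.32199265e-04] [ 0.14964718  0.94835153 -0.13790001] 0.5084647438403688
[-0.77823381 -1.25638457  6.68556479]
```

Request:
jog_arm([
  [[0, 0, 0, -0.4, -0.6, 2, 0], [0, 0, 0, -0.78, -1.25, 4, 0], [0, 0, 0, -0.78, -1.25, 6, 0], [0, 0, 0, -0.78, -1.25, 6.7, 0], [0, 0, 0, -0.78, -1.25, 6.7, 0], [0, 0, 0, -0.78, -1.25, 6.7, 0]],
])

```text
t: 2.27
ee_pos: [549.1, -80.6, 85.3]
ee_rot: [0.133, 0.991, -0.0, 0.0]
wrist_force: [0.0, -0.2, 0.1]
gripper_width: 0.4
```

Run:
```python
from rig import r
import cv2
s=r.read_state();print(s['ee_pos'],s['wrist_force'])
for n,(a,b,c,d) in dict(top=(150,300,330,480),side=(220,380,260,420)).items():
    i=r.camera(n)['color'];cv2.imwrite(f'pics/{n}1.png',cv2.resize(i[a:b,c:d],None,fx=3.6,fy=3.6,interpolation=cv2.INTER_CUBIC))
```

```text
[549.1221081  -80.6293976   85.28811071] [ 0.02934283 -0.24166277  0.09327329]
```

View pics/side1.png

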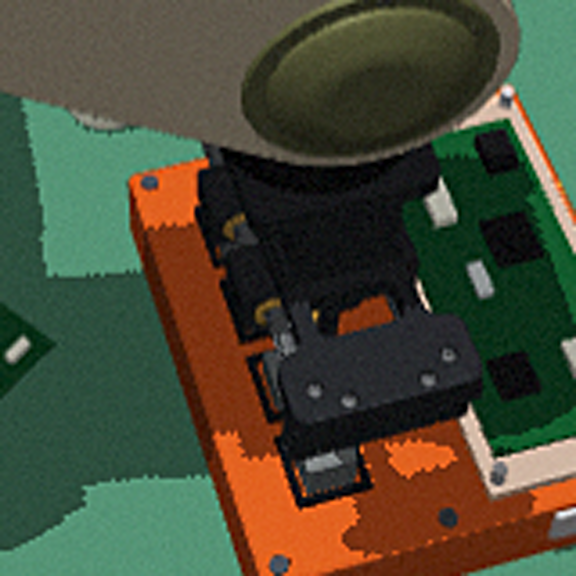

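View pics/top1.png

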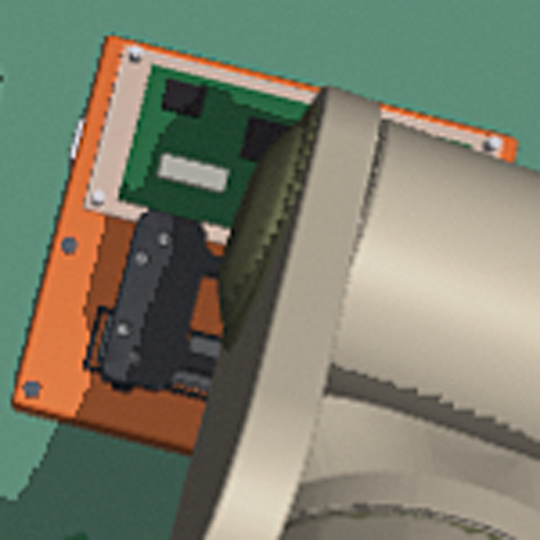

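The arm blocks both views of the fingertips, so I'll probe by force. At z≈63 a standing key would push back with about 2 N, and the latched one wouldn't be touched yet.

Request:
jog_arm([
  [[0, 0, 0, 0.05, 0.05, 1.0, 0], [0, 0, 0, 0.05, 0.05, 1.8, 0], [0, 0, 0, 0.05, 0.05, 2.0, 0], [0, 0, 0, 0.05, 0.05, 2.2, 0], [0, 0, 0, 0.05, 0.05, 2.2, 0], [0, 0, 0, 0.05, 0.05, 2.2, 0]],
])

```text
t: 2.87
ee_pos: [548.6, -80.5, 62.5]
ee_rot: [0.134, 0.991, 0.0, 0.0]
wrist_force: [0.6, -0.6, -1.2]
gripper_width: 0.5
```

Request:
jog_arm([
  [[0, 0, 0, 0, 0, 0, 0], [0, 0, 0, 0, 0, 0, 0], [0, 0, 0, 0, 0, 0, 0]],
])

```text
t: 3.12
ee_pos: [548.7, -80.6, 62.7]
ee_rot: [0.133, 0.991, -0.0, 0.0]
wrist_force: [-0.4, 0.3, 0.3]
gripper_width: 0.5
```

Request:
jog_arm([
  [[0, 0, 0, 0, 0, 0.1, 0], [0, 0, 0, 0, 0, 0.2, 0], [0, 0, 0, 0, 0, 0.2, 0], [0, 0, 0, 0, 0, 0.2, 0]],
])

```text
t: 3.45
ee_pos: [548.5, -80.5, 60.4]
ee_rot: [0.133, 0.991, 0.0, -0.0]
wrist_force: [-0.6, -0.2, -0.0]
gripper_width: 0.5
```

Request:
jog_arm([
  [[0, 0, 0, 0, 0, 0.1, 0], [0, 0, 0, 0, 0, 0.2, 0], [0, 0, 0, 0, 0, 0.2, 0], [0, 0, 0, 0, 0, 0.2, 0]],
])

```text
t: 3.78
ee_pos: [548.7, -80.6, 58.7]
ee_rot: [0.133, 0.991, -0.0, 0.0]
wrist_force: [-0.6, -0.3, 3.6]
gripper_width: 0.4
```

There was no force at z=60.4 and 3.6 N at 58.7, so this is the latched key. I'll press it down to its stop.

Request:
jog_arm([
  [[0, 0, 0, 0, 0, 0.1, 0], [0, 0, 0, 0, 0, 0.2, 0], [0, 0, 0, 0, 0, 0.3, 0], [0, 0, 0, 0, 0, 0.38, 0], [0, 0, 0, 0, 0, 0.38, 0], [0, 0, 0, 0, 0, 0.38, 0]],
])

```text
t: 4.28
ee_pos: [548.7, -80.6, 55.3]
ee_rot: [0.133, 0.991, -0.0, 0.0]
wrist_force: [-3.3, 1.4, 12.4]
gripper_width: 0.4
```

At 12.4 N it's on the bottom stop. I'll back off to z≈61.5, where a released key should still push on the finger.

Request:
jog_arm([
  [[0, 0, 0, 0, 0, -0.2, 0], [0, 0, 0, 0, 0, -0.4, 0], [0, 0, 0, 0, 0, -0.65, 0], [0, 0, 0, 0, 0, -0.65, 0], [0, 0, 0, 0, 0, -0.65, 0]],
])

```text
t: 4.7
ee_pos: [548.7, -80.5, 61.2]
ee_rot: [0.133, 0.991, -0.0, 0.0]
wrist_force: [0.8, -0.1, 2.6]
gripper_width: 0.3
```

Request:
jog_arm([
  [[0, 0, 0, 0, 0, -1, 0], [0, 0, 0, 0, 0, -3, 0], [0, 0, 0, 0, 0, -6, 0], [0, 0, 0, 0, 0, -9, 0], [0, 0, 0, 0, 0, -12, 0], [0, 0, 0, 4, 4, -15, 0], [0, 0, 0, 8, 8, -15, 0], [0, 0, 0, 12, 12, -15, 0], [0, 0, 0, 15, 16, -15, 0], [0, 0, 0, 15, 20, -15, 0]],
])

```text
t: 5.53
ee_pos: [462.5, 103.4, 211.0]
ee_rot: [0.134, 0.991, -0.0, -0.0]
wrist_force: [1.0, -0.0, -0.2]
gripper_width: 0.5
```

Request:
jog_arm([
  [[0, 0, 0, 2, 4, 0, 0], [0, 0, 0, 4, 8, 0, 0], [0, 0, 0, 6, 12, 0, 0], [0, 0, 0, 8, 16, 0, 0], [0, 0, 0, 8, 16, 0, 0], [0, 0, 0, 8, 16, 0, 0], [0, 0, 0, 8, 16, 0, 0]],
])

```text
t: 6.12
ee_pos: [429.8, 277.4, 210.3]
ee_rot: [0.133, 0.991, -0.0, -0.0]
wrist_force: [-0.3, -1.6, -0.2]
gripper_width: 0.5
```

Run:
```python
from rig import r
import cv2
s=r.read_state();print(s['ee_pos'],s['wrist_force'])
for n in('top','side'):
    i=r.camera(n)['color'];cv2.imwrite(f'pics/{n}2.png',i)
    if n=='side':cv2.imwrite('pics/sz2.png',cv2.resize(i[260:370,300:380],None,fx=5,fy=5,interpolation=cv2.INTER_CUBIC))
```

```text
[429.7955184  277.39304213 210.25643675] [-0.27635563 -1.62753601 -0.2278876 ]
```

View pics/sz2.png

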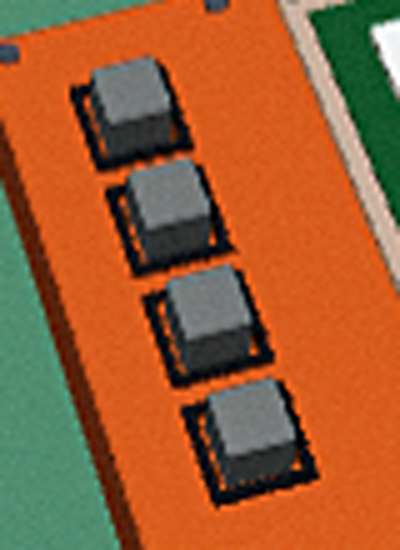

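View pics/top2.png

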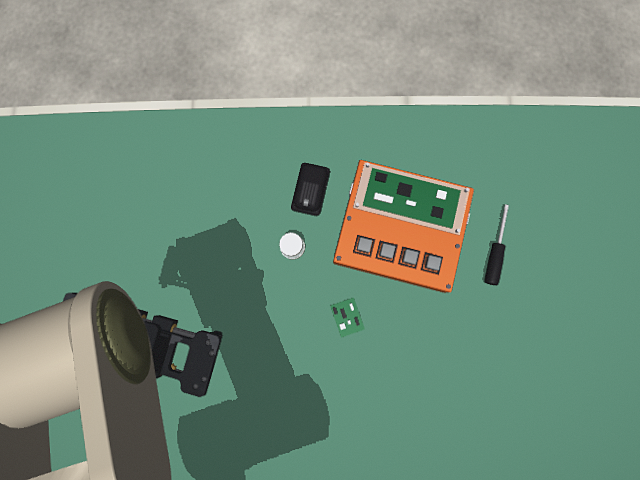

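The side view shows all four keys at equal height, with tops at rows 88, 190, 300 and 415 (key 3 has come up). In the top view the loose things haven't moved and the arm is clear.

```bash
python3 -c "
from rig import r
r.close_job()"
```

```text
the job is handed in; nothing more can be done
```

Key place 3, counted from the fixture's +y end, was the latched one. I pressed it to its stop, it released, and I handed the job in at about 6 s of the 48 s allowed.

- **Finding it:** both cameras showed key 3 about 6 mm low. A gentle descent on that key confirmed it: no force at z = 60.4 mm, then 3.6 N at 58.7 mm. I did not tap the other three keys.
- **Pressing it:** I pushed down to z = 55.3 mm, about 9.7 mm of travel. The force there was 12.4 N, which means it was on the bottom stop.
- **Release:** on the way up the key still pushed back with 2.6 N at z = 61.2 mm, so the hook had let go.
- **Last pictures:** all four keys stand at the same height, and the mouse, module, screwdriver and jar look unmoved by eye in the top view. The arm is well clear of everything.

No check failed. The arm blocked both cameras' view of the fingertips during the press, so that step relied on force and position readings alone. The two cameras' key positions differed by 1 to 2 mm, within the stated calibration.

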